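# Glue bottle out of the leaning divided carton

### The job

Draw the glue bottle, the one with the pointed nozzle, out of its cell in the leaning partitioned carton and stand it upright on the stone block, with its whole base on the stone. Set it down rather than dropping it, and leave the other tubes in the carton and the things on the bench where they are.

Things in the scene. Friction and masses are not known exactly. Their poses are not given: they have to be found in the camera images.
- glue_center (a point): the glue bottle, loose, white plastic, about 0.12 kg: round body 36 mm in diameter and 100 mm tall, topped by a pointed cone nozzle, 120 mm tall in all, parallel to the cell axis in any column of the carton's back row (farther from the robot). The point is its centre, 60 mm above its base on its axis; its z axis runs along the bottle towards the nozzle
- carton: fixed open cardboard carton on a plywood prop, tipped 25 degrees (0.436 rad) towards the robot: its cells' axis is (-0.423, 0, 0.906) in this frame. Origin: on the bench, middle of its lower front edge (nearest the robot); the frame is level: x front to back, y along the width, z up. Along its own sides it is 328 mm wide, 148 front to back, 116 deep; 2 rows of 3 cells
- carton_mouth (a point): centre of the carton's open mouth, in the plane of the rim; axes as the carton's. Cells are 104 mm (along y) by 68 mm, column centres at y = -108, 0, 108 mm; walls, floor and dividers 4 mm thick, all of one height. Items stand on the cell floor against the cell's front (-x) wall, 28 to 40 mm from either side divider; the nozzle tip is about 8 mm above the rim plane, the flat tubes end 12 mm below it
- tube1_center (a point): a bead tube standing in another cell: white plastic cylinder 36 mm in diameter, 100 mm tall, flat top as wide as the body; the point is its centre, half-way up (50 mm); z along its axis towards the flat top
- tube2_center (a point): a bead tube standing in another cell: white plastic cylinder 36 mm in diameter, 100 mm tall, flat top as wide as the body; the point is its centre, half-way up (50 mm); z along its axis towards the flat top
- tube3_center (a point): a bead tube standing in another cell: white plastic cylinder 36 mm in diameter, 100 mm tall, flat top as wide as the body; the point is its centre, half-way up (50 mm); z along its axis towards the flat top
- tube4_center (a point): a bead tube standing in another cell: white plastic cylinder 36 mm in diameter, 100 mm tall, flat top as wide as the body; the point is its centre, half-way up (50 mm); z along its axis towards the flat top
- stone_top (a point): centre of the top face of the stone block, a fixed grey slab 140 x 140 mm and 25 mm high lying on the bench, to the right of the carton seen from the robot; x and y along its edges, z up
- spool_center (a point): bystander: an empty clear flanged spool standing on the bench between robot and carton, 60 mm in diameter, 50 mm tall; the point is its centre
- cutters_center (a point): bystander: red-handled side cutters about 120 mm long lying on the bench between robot and carton; the point is at the pivot, 8 mm up
Not all that is in view belongs to the job. What is meant by the part that bears stone_top is not blue, and is the larger of those in its own colour.

How it is judged:
At the end, for the whole second after the job is handed in: The glue bottle stands free and still on the stone, nozzle up within 0.1 rad, its axis within 55 mm of the stone's centre along each edge; other tubes within 40 mm, spool and cutters within 30 mm of where they started (x of glue_center in the frame of stone_top between -0.055 and 0.055 m and y of glue_center in the frame of stone_top between -0.055 and 0.055 m and z of glue_center in the frame of stone_top between 0.055 and 0.065 m and angle between glue_center's own z axis and vertical below 0.1 rad and linear speed of glue below 0.02 m/s and angular speed of glue below 0.2 rad/s and distance of each of tube1_center, tube2_center, tube3_center, tube4_center from where it was at the start of the episode below 0.04 m and distance of each of spool_center, cutters_center from where it was at the start of the episode below 0.03 m); the robot touches nothing.
It fails at once if another tube is lifted or shoved more than 40 mm from its place (distance of any of tube1_center, tube2_center, tube3_center, tube4_center from where it was at the start of the episode above 0.04 m).
It fails at once if the spool or the cutters are shifted more than 30 mm (distance of any of spool_center, cutters_center from where it was at the start of the episode above 0.03 m).
It fails at once if the glue bottle is dropped (falls free of the fingers faster than 0.4 m/s, a drop of about 8 mm) (linear speed of glue above 0.4 m/s and contact force between glue and the fingers below 0.05 N).
It also fails if it takes over 46 s, if anything falls off the work surface, if the arm or the gripper's body presses on something with over 40 N, if the wrist force passes 120 N, or if a joint passes its speed limit or range.

### The arm

A 6-joint arm with a two-finger parallel gripper is mounted at the origin on the work surface. World frame = base frame: x ahead of the robot, y to its left, z up, the work surface at z = 0. Lengths are in m, angles in rad, forces in N, time in s.
With the tool pointing down it reaches from about 0.25 to 0.775 m from the base axis. Payload 4 kg.
Tool frame: the origin (TCP) lies at the very end of the fingers, on their centre line; the grasp point (between the pads) lies 19 mm behind it; z points along the fingers, y is the line along which they close (so a half turn about z gives the same grasp; the last joint's range is limited). The gripper opens to 94 mm and grips with 3 to 60 N. Pads are 16 mm wide; open, the fingers measure 119 mm over their backs; the gripper's body (75 mm by 177 mm) begins 78 mm behind the grasp point.
Start: joints at [1.009, 0.087, 1.371, -0, 1.684, -0.103], TCP at [0.244, 0.493, 0.206] pointing down, gripper open.
Joint ranges: [-3.1, 3.1], [-0.76, 2.03], [0.27, 2.55], [-1.08, 4.22], [0.17, 2.65], [-2.57, 2.57]. Speed limits (rad/s): [2.79, 2.79, 3.14, 3.14, 3.14, 3.14].

### API

Orientations are given as [roll, pitch, yaw] about the fixed x, y, z axes, in that order (R = Rz(yaw) Ry(pitch) Rx(roll)).
In Python, from bench import robot, vision gives the robot as it stands.
- The arm moves only by the shell command python3 -m crank 'ROWS'. ROWS is JSON, a list of rows, each a list of 3 entries, a list of its own where there are three numbers: the closure, from 0 (fully open) to 1 (shut), then the shift along the tool's x, y, z in m, then the turn, a rotation vector about the tool's x, y, z in degrees. A call has 1 to 8 rows; each row shifts and turns the commanded pose from where the row before left it, along the tool's axes as they then stand; what a row does not reach is not made up. A row lasts 1/10 s, in which the tool goes at most 50 mm and 8.59 degrees, less where a joint would pass 70% of its speed; a pose out of reach is approached as far as the arm can. A call with a gripper value outside its range is refused whole. The fingers move at their own pace and stop on an object; the grip force is fixed at half the most. Time passes only in rows, so rows that do not move let the fingers close. It gives the time, the measured TCP pose, the force, the opening and the grip force at its end, in the units of the state.
- robot.get_obs(): the state, without advancing time (a new reading comes with each control period).
- vision.snapshot(name): name is "scene" or "top" or "wrist"; returns a dict with "color" (384x512x3 uint8, red, green, blue), "z_map" (384x512 float32, m along the optical axis (not along the pixel's ray), 0 where there is no reading), "fx", "fy", "cx", "cy" (pixels), "R" (3x3) and "t" (3): a world point X has camera coordinates R X + t. Camera axes: x right, y down, z forward; pixel columns grow to the right and rows downward; lengths in m; the calibration is good to about 2 mm. The wrist camera is an equidistant fisheye: a pixel r from the principal point sees the ray r / f radians off the axis. A picture is of the moment at which its call begins.
- robot.close_job(): hands the job in; it is judged then, once.
The state is a dict: "time": time; "joint_positions": joint angles; "qvel": joint speeds; "joint_torque": joint torques, N m; "tool_pos": TCP position; "ee_rot": TCP orientation; "wrist_force": force on the tool from outside, world axes, zero at the start; "wrist_torque": the same for the moment, N m; "width": finger opening in m; "finger_force": force on a finger pad.
Only numpy, scipy, OpenCV 4.12 (cv2) and the standard library are available. Lean on these libraries where they do the work, as an engineer would, in place of code of your own. Each camera call takes 0.05 s, during which the arm holds its last target. There are 200 camera calls.

## Working session

There is one attempt and no reset: what is moved stays moved. The work goes in short steps, Python scripts to look and compute and a shell command to move; the robot and the scene stay as the last step left them, time stands still between calls to the robot, and variables do not carry over. Pictures are saved under pics/ and viewed, at most 10 in all, crops included, and the job is handed in when it is done.

```bash
mkdir -p pics; ls; python3 - <<'E'
from bench import robot, vision
import cv2, numpy as np, pickle
d={}
for n in ["scene","top"]:
    s=vision.snapshot(n); d[n]=s
    cv2.imwrite(f"pics/{n}1.png",s["color"][:,:,::-1])
    print(n,s["fx"],s["cx"],s["cy"],np.round(s["R"],3).tolist(),np.round(s["t"],3))
pickle.dump(d,open("d1.pkl","wb"))
print(robot.get_obs())
E
```

```text
pics
scene 438.240380626445 257.2370161303409 191.77147252037568 [[-0.66, 0.751, -0.003], [0.623, 0.545, -0.561], [-0.419, -0.372, -0.828]] [ 0.313 -0.176  1.442]
top 497.29578701282026 253.86982233026896 189.91474824450648 [[-0.01, -1.0, -0.0], [-0.98, 0.01, -0.197], [0.197, -0.002, -0.98]] [-0.031  0.474  1.22 ]
{'time': 0.1, 'joint_positions': array([ 1.00893044e+00,  8.78555162e-02,  1.37210865e+00, -6.55445472e-06,
        1.68360783e+00, -1.03073304e-01]), 'qvel': array([-0.00095621, -0.00218968, -0.0036469 , -0.00036   , -0.00120153,
       -0.00089452]), 'joint_torque': array([ 1.85501929e-03, -3.41254485e+01, -3.03300691e+01,  7.20363040e-02,
        3.05005792e-02, -9.20034063e-05]), 'tool_pos': array([0.24329948, 0.49269823, 0.20443241]), 'ee_rot': array([-3.13962314e+00, -1.97177520e-04,  2.68279915e+00]), 'wrist_force': array([-0.08005701,  0.75915527, -0.76506588]), 'wrist_torque': array([ 0.01958678, -0.01386306, -0.06920683]), 'finger_force': 0.0, 'width': 0.0939446011858985}
```

View pics/scene1.png

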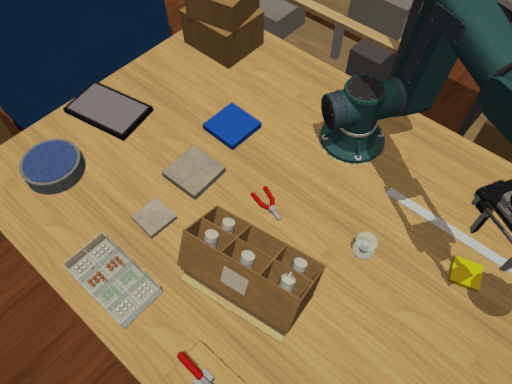

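View pics/top1.png

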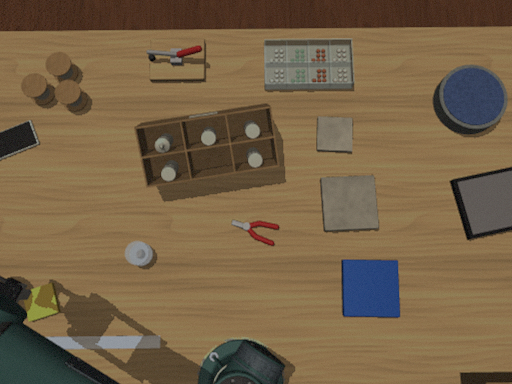

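Scene: carton around (250,265), and the bottle with a tip at about (288,278). Top: tip at about (162,146), in the back row, left column.

Candidates in the top view:
- **Bottle:** whites at (162,145), (208,137), (252,130), (168,173) and (255,159). Only (162,145) shows a point.
- **Stone:** the larger grey slab (350,204), the smaller grey (335,134) and the blue one (370,288). I choose the larger grey.

I'll check these in a close crop.

```bash
python3 - <<'E'
import cv2, numpy as np, pickle
d=pickle.load(open("d1.pkl","rb"))
a=d["top"]["color"][95:210,125:295,::-1]; b=d["scene"]["color"][200:335,170:335,::-1]
a=cv2.resize(a,(595,402),interpolation=cv2.INTER_CUBIC)[:,:]
b=cv2.resize(b,(400,327),interpolation=cv2.INTER_CUBIC)
# top crop 3.5x ; scene 2.424x
a=cv2.resize(d["top"]["color"][95:205,125:290,::-1],None,fx=2.4,fy=2.4,interpolation=cv2.INTER_CUBIC)
b=cv2.resize(d["scene"]["color"][200:335,170:335,::-1],None,fx=2.4,fy=2.4,interpolation=cv2.INTER_CUBIC)
h=max(a.shape[0],b.shape[0]); pad=lambda i:cv2.copyMakeBorder(i,0,h-i.shape[0],0,0,cv2.BORDER_CONSTANT)
o=np.hstack([pad(a),pad(b)]); print(o.shape); cv2.imwrite("pics/crop1.png",o)
E
```

```text
(324, 792, 3)
```

View pics/crop1.png

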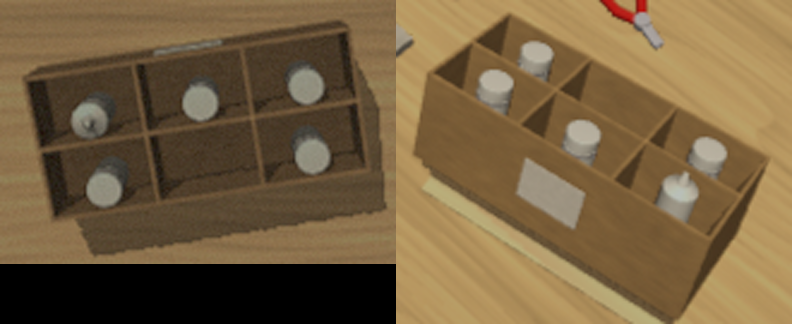

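Confirmed: the crop shows the tip at about (90,124), which is top px (162.5,146.7), and at (685,175), which is scene px (290.4,272.9). It is in the back-left cell. Next I triangulate the rim corners, the tip and the stone.

```bash
cat > h.py <<'E'
import numpy as np, cv2, pickle
def P(s):
    K=np.array([[s["fx"],0,s["cx"]],[0,s["fy"],s["cy"]],[0,0,1]]); return K@np.c_[s["R"],s["t"]]
def tri(a,b,pa,pb):
    X=cv2.triangulatePoints(P(a),P(b),np.array(pa,float).T,np.array(pb,float).T); return (X[:3]/X[3]).T
def cloud(s):
    z=s["z_map"]; v,u=np.indices(z.shape)
    c=np.stack([(u-s["cx"])/s["fx"]*z,(v-s["cy"])/s["fy"]*z,z],-1)
    return (c-s["t"])@s["R"]
E
python3 - <<'E'
from h import *
np.set_printoptions(precision=4,suppress=True)
d=pickle.load(open("d1.pkl","rb")); T,S=d["top"],d["scene"]
pt=[(136.25,127.5),(269.6,105.4),(279.2,165),(147.1,185.4),(162.5,146.7)]
ps=[(300,298.75),(184.2,230.4),(217.5,205.8),(324.6,266.7),(290.4,272.9)]
X=tri(T,S,pt,ps); print("BL BR FR FL tip\n",X)
c=X[:4].mean(0); print("mouth",c, "sides",[np.linalg.norm(X[i]-X[(i+1)%4]) for i in range(4)])
for n,s in d.items():
    C=cloud(s); z=C[...,2]; col=s["color"].astype(int)
    m=((abs(z-.025)<.012)&(np.ptp(col,2) <35)&(C[...,0]>.2)&(C[...,0]<.75)&(C[...,1]<-.05)&(C[...,1]>-.45)).astype(np.uint8)
    k,l,st,ce=cv2.connectedComponentsWithStats(m)
    for i in range(1,k):
        if st[i,4]>300:
            p=C[l==i]; r=cv2.minAreaRect((p[:,:2]*1000).astype(np.float32)); print(n,st[i],r,np.median(p[:,2]))
    print(n,"tip region depth pts"); 
    q=pt[4] if n=="top" else ps[4]
    print(C[int(q[1])-1:int(q[1])+2,int(q[0])-1:int(q[0])+2].reshape(-1,3))
E
```

```text
BL BR FR FL tip
 [[ 0.6022  0.2395  0.1692]
 [ 0.6529 -0.0753  0.1716]
 [ 0.5234 -0.0983  0.1047]
 [ 0.4762  0.2234  0.1046]
 [ 0.5608  0.1805  0.148 ]]
mouth [0.5637 0.0724 0.1375] sides [np.float64(0.31892304658549925), np.float64(0.14755474624457415), np.float64(0.32513801752684635), np.float64(0.14252420794825882)]
scene [ 163  146   62   52 1713] ((446.09051513671875, -284.33355712890625), (138.5182647705078, 140.97250366210938), 1.8872512578964233) 0.025528231036225358
scene [132 198  44  39 878] ((633.134033203125, -255.73321533203125), (94.80034637451172, 92.8935775756836), 86.52468872070312) 0.017366256235491217
scene tip region depth pts
[[0.5527 0.1707 0.1305]
 [0.5583 0.1768 0.149 ]
 [0.5508 0.1749 0.1336]
 [0.5627 0.1772 0.1515]
 [0.5614 0.1791 0.1523]
 [0.5608 0.1814 0.1545]
 [0.5635 0.178  0.1485]
 [0.5632 0.1806 0.1519]
 [0.5623 0.1827 0.1535]]
top [ 317  117   35   34 1100] ((630.9262084960938, -251.50323486328125), (92.07246398925781, 94.24897766113281), 87.2806167602539) 0.017125537539003657
top [ 320  175   59   56 2893] ((443.5227966308594, -281.61590576171875), (138.84400939941406, 141.46792602539062), 1.9236420392990112) 0.025284316689101874
top tip region depth pts
[[0.5639 0.1838 0.1513]
 [0.564  0.1815 0.151 ]
 [0.5649 0.1797 0.1477]
 [0.5621 0.1841 0.1492]
 [0.5606 0.1808 0.1541]
 [0.563  0.18   0.1459]
 [0.5601 0.1844 0.1475]
 [0.5602 0.1821 0.1468]
 [0.563  0.1815 0.1375]]
```

```bash
cat >> h.py <<'E'
from scipy.spatial.transform import Rotation as Ro, Slerp
from scipy.optimize import least_squares
def plan(p1,R1,n,p0=None,R0=None):
    "rows (shift mm, turn deg) from the measured pose to p1,R1"
    from bench import robot
    o=robot.get_obs()
    if p0 is None: p0=o["tool_pos"]; R0=Ro.from_euler("xyz",o["ee_rot"])
    sl=Slerp([0,1],Ro.concatenate([R0,R1])); w=np.linspace(0,1,n+1)
    for a,b in zip(w,w[1:]):
        Ra,Rb=sl([a])[0],sl([b])[0]
        print(np.round(Ra.inv().apply((p1-p0)*(b-a))*1000,1).tolist(), np.round((Ra.inv()*Rb).as_rotvec(degrees=True),2).tolist())
def frame(yaw):
    ex=np.array([np.cos(yaw),np.sin(yaw),0]); ey=np.array([-np.sin(yaw),np.cos(yaw),0]); a=np.radians(25)
    v=np.cos(a)*ex+[0,0,np.sin(a)]; n=-np.sin(a)*ex+np.array([0,0,np.cos(a)]); return ex,ey,v,n
E
python3 - <<'E'
from h import *
np.set_printoptions(precision=4,suppress=True)
d=pickle.load(open("d1.pkl","rb")); T,S=d["top"],d["scene"]
pt=np.array([(136.25,127.5),(269.6,105.4),(279.2,165),(147.1,185.4)])
ps=np.array([(300,298.75),(184.2,230.4),(217.5,205.8),(324.6,266.7)])
def res(q):
    ex,ey,v,n=frame(q[3]); X=np.array([q[:3]+a*.074*v+b*.164*ey for a,b in[(1,1),(1,-1),(-1,-1),(-1,1)]])
    r=[]
    for s,p in((T,pt),(S,ps)):
        h=np.c_[X,np.ones(4)]@P(s).T; r.append(h[:,:2]/h[:,2:]-p)
    return np.ravel(r)
q=least_squares(res,[.56,.07,.137,.15]); print(q.x,abs(q.fun).max(),"expected z",.116*np.cos(.436)+.074*np.sin(.436))
ex,ey,v,n=frame(q.x[3]); tip=np.array([.5613,.1812,.1515]); e=tip-q.x[:3]
print("tip in mouth frame",e@v,e@ey,e@n)
ax=q.x[:3]+.02*v+(e@ey)*ey; print("axis at rim",ax,"v,n",v,n)
pre=ax+.08*n; R=Ro.from_matrix(np.c_[-v,ey,-n]); print(np.linalg.det(R.as_matrix()),"pre",pre,R.as_euler("xyz"))
np.savez("g.npz",ax=ax,n=n,v=v,ey=ey,R=R.as_matrix())
up=np.array([.244,.493,.206]);plan(pre,R,12)
E
```

```text
[0.5635 0.0716 0.1348 0.1517] 2.724767788771544 expected z 0.13639945119074753
tip in mouth frame 0.020101537610201555 0.10865680071683725 0.009067910129940689
axis at rim [0.565  0.1818 0.1432] v,n [0.8959 0.137  0.4226] [-0.4178 -0.0639  0.9063]
1.0000000000000002 pre [0.5316 0.1767 0.2157] [ 3.1416  0.4363 -2.9899]
[-33.2, -13.0, -0.9] [-0.64, -2.02, -2.87]
[-32.5, -14.6, 0.1] [-0.64, -2.02, -2.87]
[-31.7, -16.2, 1.0] [-0.64, -2.02, -2.87]
[-30.8, -17.8, 2.0] [-0.64, -2.02, -2.87]
[-29.8, -19.4, 2.8] [-0.64, -2.02, -2.87]
[-28.7, -20.9, 3.6] [-0.64, -2.02, -2.87]
[-27.5, -22.3, 4.4] [-0.64, -2.02, -2.87]
[-26.2, -23.7, 5.1] [-0.64, -2.02, -2.87]
[-24.7, -25.0, 5.7] [-0.64, -2.02, -2.87]
[-23.3, -26.3, 6.2] [-0.64, -2.02, -2.87]
[-21.7, -27.5, 6.7] [-0.64, -2.02, -2.87]
[-20.0, -28.6, 7.2] [-0.64, -2.02, -2.87]
```

The fit agrees with the description: tip 20 mm behind the mouth centre line, 9 mm above the rim, in column +108. The path is clear at z > 0.2, so I start moving.

```bash
python3 -m crank '[[0.1,[-0.033,-0.013,-0.001],[-0.6,-2,-2.9]],[0.2,[-0.032,-0.015,0],[-0.6,-2,-2.9]],[0.3,[-0.032,-0.016,0.001],[-0.6,-2,-2.9]],[0.34,[-0.031,-0.018,0.002],[-0.6,-2,-2.9]],[0.34,[-0.030,-0.019,0.003],[-0.6,-2,-2.9]],[0.34,[-0.029,-0.021,0.004],[-0.6,-2,-2.9]],[0.34,[-0.027,-0.022,0.004],[-0.6,-2,-2.9]],[0.34,[-0.026,-0.024,0.005],[-0.6,-2,-2.9]]]'
python3 -m crank '[[0.34,[-0.025,-0.025,0.006],[-0.6,-2,-2.9]],[0.34,[-0.023,-0.026,0.006],[-0.6,-2,-2.9]],[0.34,[-0.022,-0.027,0.007],[-0.6,-2,-2.9]],[0.34,[-0.020,-0.029,0.007],[-0.6,-2,-2.9]],[0.34,[0,0,0],[0,0,0]],[0.34,[0,0,0],[0,0,0]]]'
python3 - <<'E'
from h import *
from bench import vision
g=np.load("g.npz"); plan(g["ax"]+.08*g["n"],Ro.from_matrix(g["R"]),1)
s=vision.snapshot("wrist"); cv2.imwrite("pics/w1.png",s["color"][:,:,::-1]); pickle.dump(s,open("w1.pkl","wb"))
E
```

```text
time: 0.9
tool_pos: [0.4362, 0.2817, 0.2125]
ee_rot: [3.116, 0.289, 3.089]
wrist_force: [-1.0, 0.0, -0.7]
width: 0.062
finger_force: 0.0
time: 1.5
tool_pos: [0.5323, 0.1776, 0.216]
ee_rot: [-3.135, 0.429, -2.984]
wrist_force: [-0.6, -0.4, -0.9]
width: 0.0621
finger_force: 0.0
[0.9, -0.8, -0.1] [-0.27, -0.44, 0.29]
```

View pics/w1.png

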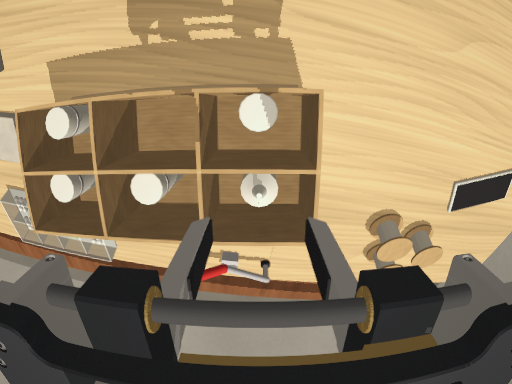

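The wrist view shows the nozzle bottle at (259,188), midway between the fingertips (207 and 313), in the left back cell. I compare this with the projection of my estimate.

```bash
python3 - <<'E'
from h import *
s=pickle.load(open("w1.pkl","rb")); g=np.load("g.npz")
def pr(X):
    c=s["R"]@X+s["t"]; th=np.arctan2(np.hypot(*c[:2]),c[2]); ph=np.arctan2(c[1],c[0]); return s["cx"]+s["fx"]*th*np.cos(ph), s["cy"]+s["fy"]*th*np.sin(ph)
for k in(.008,-.012): print(pr(g["ax"]+k*g["n"]))
print(pr(g["ax"]+.008*g["n"]+.005*g["v"]),pr(g["ax"]+.008*g["n"]+.005*g["ey"]))
c=cv2.resize(s["color"][160:220,225:295,::-1],None,fx=8,fy=8,interpolation=cv2.INTER_CUBIC); cv2.imwrite("pics/w1c.png",c)
E
```

```text
(np.float64(257.6460850347311), np.float64(195.547885535456))
(np.float64(257.8026326681731), np.float64(189.0939720813898))
(np.float64(257.62598061509027), np.float64(200.82446997773454)) (np.float64(263.2291652490411), np.float64(195.579259003912))
```

View pics/w1c.png

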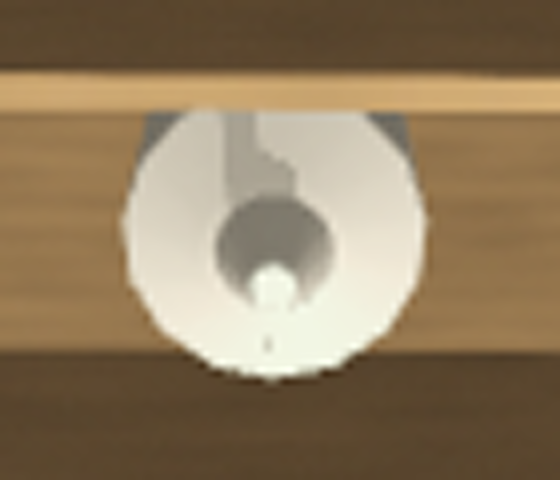

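The tip is at (259,196), within 1.4 mm of the estimate. I correct for that and insert along the cell axis by 139 mm.

```bash
python3 -m crank '[[0.34,[0.0005,0.0006,0.019],[-0.27,-0.44,0.29]],[0.34,[0,0,0.02],[0,0,0]],[0.34,[0,0,0.02],[0,0,0]],[0.34,[0,0,0.02],[0,0,0]],[0.34,[0,0,0],[0,0,0]]]'
python3 - <<'E'
from h import *
g=np.load("g.npz"); plan(g["ax"]-.059*g["n"]+.0014*g["ey"]+.0004*g["v"],Ro.from_matrix(g["R"]),1)
E
```

```text
time: 2.05
tool_pos: [0.5629, 0.185, 0.141]
ee_rot: [-3.141, 0.431, -2.985]
wrist_force: [-0.4, 0.5, -0.5]
width: 0.0622
finger_force: 0.0
[-3.1, -2.2, 57.6] [0.06, -0.3, 0.25]
```

```bash
python3 -m crank '[[0.34,[-0.003,-0.002,0.01],[0,-0.3,0.2]],[0.34,[0,0,0],[0,0,0]]]'
python3 - <<'E'
from h import *
g=np.load("g.npz"); plan(g["ax"]-.059*g["n"]+.0014*g["ey"]+.0004*g["v"],Ro.from_matrix(g["R"]),1)
E
```

```text
time: 2.25
tool_pos: [0.5722, 0.1835, 0.137]
ee_rot: [3.141, 0.443, -2.99]
wrist_force: [0.1, 0.1, -0.5]
width: 0.0619
finger_force: 0.0
[4.0, 0.7, 50.2] [0.04, 0.39, -0.02]
```

```bash
python3 -m crank '[[0.34,[0,0,0],[0,0,0]],[0.34,[0,0,0],[0,0,0]],[0.34,[0,0,0],[0,0,0]]]'
cat > q.py <<'E'
from h import *
g=np.load("g.npz"); plan(g["ax"]-.059*g["n"]+.0014*g["ey"]+.0004*g["v"],Ro.from_matrix(g["R"]),1)
E
python3 q.py
```

```text
time: 2.55
tool_pos: [0.5725, 0.183, 0.1382]
ee_rot: [3.14, 0.445, -2.991]
wrist_force: [0.2, 0.7, 0.4]
width: 0.0622
finger_force: 0.0
[4.8, 1.3, 51.2] [0.03, 0.49, -0.07]
```

```bash
python3 -m crank '[[0.34,[0.0045,0.0012,0.01],[0,0.45,0]],[0.34,[0,0,0],[0,0,0]],[0.34,[0,0,0],[0,0,0]],[0.34,[0,0,0],[0,0,0]]]'; python3 q.py
```

```text
time: 2.95
tool_pos: [0.5723, 0.1842, 0.1261]
ee_rot: [3.141, 0.435, -2.991]
wrist_force: [0.0, 0.6, 0.5]
width: 0.0618
finger_force: 0.0
[-0.8, 0.1, 40.2] [0.02, -0.06, -0.06]
```

Aligned now. I insert the last 40 mm.

```bash
python3 -m crank '[[0.34,[-0.0005,0,0.01],[0,0,0]],[0.34,[0,0,0.01],[0,0,0]],[0.34,[0,0,0.01],[0,0,0]],[0.34,[0,0,0.01],[0,0,0]],[0.34,[0,0,0],[0,0,0]],[0.34,[0,0,0],[0,0,0]],[0.34,[0,0,0],[0,0,0]]]'; python3 q.py
```

```text
time: 3.65
tool_pos: [0.5897, 0.1869, 0.0906]
ee_rot: [3.141, 0.436, -2.991]
wrist_force: [-0.5, 1.6, 0.8]
width: 0.0625
finger_force: 0.0
[0.2, 0.0, 0.7] [0.03, -0.01, -0.06]
```

```bash
python3 -m crank '[[0.45,[0,0,0],[0,0,0]],[0.55,[0,0,0],[0,0,0]],[0.65,[0,0,0],[0,0,0]],[0.8,[0,0,0],[0,0,0]],[1,[0,0,0],[0,0,0]],[1,[0,0,0],[0,0,0]],[1,[0,0,0],[0,0,0]],[1,[0,0,0],[0,0,0]]]'; python3 q.py
```

```text
time: 4.45
tool_pos: [0.5895, 0.1868, 0.0905]
ee_rot: [3.141, 0.436, -2.991]
wrist_force: [-1.7, 0.1, 1.5]
width: 0.0355
finger_force: 30.0
[-0.0, 0.1, 0.6] [0.03, -0.02, -0.06]
```

Gripped at 35.5 mm with 30 N. I draw it out along the cell axis.

```bash
python3 -m crank '[[1,[0,0,-0.005],[0,0,0]],[1,[0,0,-0.01],[0,0,0]],[1,[0,0,-0.015],[0,0,0]],[1,[0,0,-0.02],[0,0,0]],[1,[0,0,-0.02],[0,0,0]],[1,[0,0,-0.02],[0,0,0]],[1,[0,0,-0.02],[0,0,0]],[1,[0,0,-0.02],[0,0,0]]]'
python3 -m crank '[[1,[0,0,-0.015],[0,0,0]],[1,[0,0,-0.01],[0,0,0]],[1,[0,0,-0.005],[0,0,0]],[1,[0,0,0],[0,0,0]],[1,[0,0,0],[0,0,0]],[1,[0,0,0],[0,0,0]]]'
python3 - <<'E'
from h import *
from bench import vision
im=[vision.snapshot(n)["color"][:,:,::-1] for n in("wrist","scene")]
cv2.imwrite("pics/w2.png",np.hstack([cv2.resize(i,(400,300)) for i in im]))
E
```

```text
time: 5.25
tool_pos: [0.5337, 0.1783, 0.2091]
ee_rot: [3.141, 0.434, -2.991]
wrist_force: [-0.1, 0.6, -1.1]
width: 0.0354
finger_force: 30.0
time: 5.85
tool_pos: [0.5223, 0.1764, 0.2339]
ee_rot: [3.141, 0.433, -2.991]
wrist_force: [0.6, -0.2, -1.0]
width: 0.0359
finger_force: 30.0
```

View pics/w2.png

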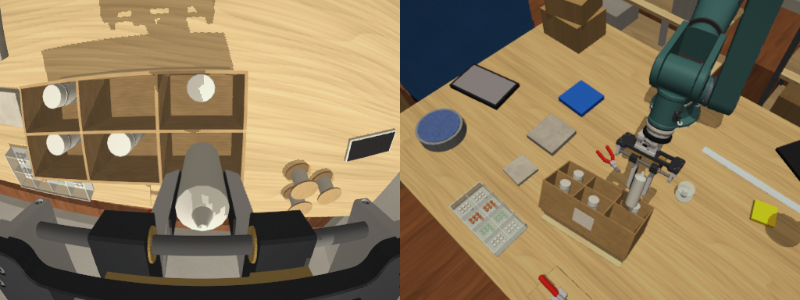

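The bottle is out of the cell and held along the tool axis (wrist view, about (203,190)); the others are still in their cells. Next I upright it and carry it to the stone at (0.4445,-0.283).

```bash
python3 - <<'E'
from h import *
from bench import robot
o=robot.get_obs(); print(o["joint_positions"])
Ra=Ro.from_euler("xyz",[180,0,188.6],degrees=True); pa=np.array([.52,.176,.29]); plan(pa,Ra,8)
Rb=Ro.from_euler("xyz",[180,0,155],degrees=True); print(); plan(np.array([.4445,-.283,.29]),Rb,16,pa,Ra)
E
```

```text
[ 0.24871599 -0.23675737  1.68092501 -0.04241749  1.26581018 -1.46896422]
[-2.6, -0.0, -6.5] [0.01, 3.11, 0.0]
[-2.3, -0.0, -6.6] [0.01, 3.11, 0.0]
[-1.9, -0.0, -6.7] [0.01, 3.11, 0.0]
[-1.6, -0.0, -6.8] [0.01, 3.11, 0.0]
[-1.2, -0.0, -6.9] [0.01, 3.11, 0.0]
[-0.8, -0.0, -6.9] [0.01, 3.11, 0.0]
[-0.4, -0.0, -7.0] [0.01, 3.11, 0.0]
[-0.1, -0.0, -7.0] [0.01, 3.11, 0.0]

[9.0, -27.7, -0.0] [0.0, -0.0, 2.1]
[7.9, -28.0, -0.0] [0.0, -0.0, 2.1]
[6.9, -28.2, -0.0] [0.0, -0.0, 2.1]
[5.9, -28.5, -0.0] [0.0, -0.0, 2.1]
[4.8, -28.7, -0.0] [0.0, -0.0, 2.1]
[3.8, -28.8, -0.0] [-0.0, -0.0, 2.1]
[2.7, -28.9, -0.0] [-0.0, -0.0, 2.1]
[1.6, -29.0, -0.0] [0.0, -0.0, 2.1]
[0.6, -29.1, -0.0] [0.0, -0.0, 2.1]
[-0.5, -29.1, -0.0] [0.0, -0.0, 2.1]
[-1.6, -29.0, -0.0] [-0.0, -0.0, 2.1]
[-2.6, -29.0, -0.0] [0.0, -0.0, 2.1]
[-3.7, -28.8, -0.0] [-0.0, -0.0, 2.1]
[-4.7, -28.7, -0.0] [0.0, -0.0, 2.1]
[-5.8, -28.5, -0.0] [0.0, -0.0, 2.1]
[-6.8, -28.3, -0.0] [-0.0, -0.0, 2.1]
```

```bash
python3 -m crank '[[1,[-0.003,0,-0.007],[0,3.1,0]],[1,[-0.002,0,-0.007],[0,3.1,0]],[1,[-0.002,0,-0.007],[0,3.1,0]],[1,[-0.002,0,-0.007],[0,3.1,0]],[1,[-0.001,0,-0.007],[0,3.1,0]],[1,[-0.001,0,-0.007],[0,3.1,0]],[1,[0,0,-0.007],[0,3.1,0]],[1,[0,0,-0.007],[0,3.1,0]]]'
python3 -m crank '[[1,[0.009,-0.028,0],[0,0,2.1]],[1,[0.008,-0.028,0],[0,0,2.1]],[1,[0.007,-0.028,0],[0,0,2.1]],[1,[0.006,-0.028,0],[0,0,2.1]],[1,[0.005,-0.029,0],[0,0,2.1]],[1,[0.004,-0.029,0],[0,0,2.1]],[1,[0.003,-0.029,0],[0,0,2.1]],[1,[0.002,-0.029,0],[0,0,2.1]]]'
python3 -m crank '[[1,[0.001,-0.029,0],[0,0,2.1]],[1,[0,-0.029,0],[0,0,2.1]],[1,[-0.002,-0.029,0],[0,0,2.1]],[1,[-0.003,-0.029,0],[0,0,2.1]],[1,[-0.004,-0.029,0],[0,0,2.1]],[1,[-0.005,-0.029,0],[0,0,2.1]],[1,[-0.006,-0.028,0],[0,0,2.1]],[1,[-0.007,-0.028,0],[0,0,2.1]]]'
python3 -m crank '[[1,[0,0,0],[0,0,0]],[1,[0,0,0],[0,0,0]],[1,[0,0,0],[0,0,0]]]'
cat > q2.py <<'E'
from h import *
Rb=Ro.from_euler("xyz",[180,0,155],degrees=True); plan(np.array([.4445,-.283,.0785]),Rb,1)
E
python3 q2.py
```

```text
time: 6.75
tool_pos: [0.5199, 0.1761, 0.2926]
ee_rot: [3.141, 0.0, -2.991]
wrist_force: [0.0, 0.9, -1.7]
width: 0.0355
finger_force: 30.0
time: 7.55
tool_pos: [0.4806, -0.0549, 0.2919]
ee_rot: [3.14, 0.002, 2.998]
wrist_force: [0.5, 0.0, -1.8]
width: 0.0356
finger_force: 30.0
time: 8.35
tool_pos: [0.444, -0.2846, 0.2914]
ee_rot: [3.139, 0.002, 2.704]
wrist_force: [-0.6, 0.5, -1.3]
width: 0.0356
finger_force: 30.0
time: 8.65
tool_pos: [0.4443, -0.2825, 0.2919]
ee_rot: [3.139, 0.002, 2.707]
wrist_force: [-0.3, -0.4, -0.2]
width: 0.0352
finger_force: 30.0
[-0.0, -1.0, 213.3] [0.16, 0.09, 0.11]
```

```bash
python3 -m crank '[[1,[0,-0.001,0.02],[0.1,0.1,0.1]],[1,[0,0,0.03],[0,0,0]],[1,[0,0,0.03],[0,0,0]],[1,[0,0,0.03],[0,0,0]],[1,[0,0,0.03],[0,0,0]],[1,[0,0,0.025],[0,0,0]],[1,[0,0,0.015],[0,0,0]],[1,[0,0,0.01],[0,0,0]]]'
python3 -m crank '[[1,[0,0,0],[0,0,0]],[1,[0,0,0],[0,0,0]],[1,[0,0,0],[0,0,0]]]'
python3 q2.py
python3 - <<'E'
from h import *
from bench import vision
s=vision.snapshot("scene"); t=vision.snapshot("top")
h=np.c_[[[.4445,-.283,.04]],[1]]@P(s).T; u,v=(h[0,:2]/h[0,2]).astype(int); print(u,v)
C=cloud(s)[v-60:v+50,u-40:u+40].reshape(-1,3)
for z in np.arange(.03,.15,.01):
    m=(abs(C[:,2]-z)<.005)&(np.hypot(C[:,0]-.4445,C[:,1]+.283)<.03); 
    if m.sum()>5: print(round(z,3),m.sum(),np.round(np.median(C[m],0),4))
cv2.imwrite("pics/p1.png",cv2.resize(s["color"][v-90:v+50,u-70:u+70,::-1],None,fx=4,fy=4,interpolation=cv2.INTER_CUBIC))
E
```

```text
time: 9.45
tool_pos: [0.4437, -0.2829, 0.1009]
ee_rot: [3.141, -0.001, 2.706]
wrist_force: [-0.8, -0.5, -0.7]
width: 0.0359
finger_force: 30.0
time: 9.75
tool_pos: [0.4447, -0.2847, 0.1037]
ee_rot: [-3.141, 0.003, 2.704]
wrist_force: [-0.2, 0.1, -0.3]
width: 0.0353
finger_force: 30.0
[0.9, 1.4, 25.2] [-0.02, 0.18, -0.04]
193 166
0.03 116 [ 0.4492 -0.2783  0.0269]
0.06 27 [ 0.4537 -0.2725  0.06  ]
0.07 22 [ 0.4536 -0.2715  0.07  ]
0.08 25 [ 0.4547 -0.2731  0.0805]
0.09 28 [ 0.4525 -0.2718  0.0886]
0.1 15 [ 0.46   -0.2781  0.1006]
0.11 13 [ 0.4591 -0.2777  0.1099]
0.12 18 [ 0.4582 -0.26    0.1191]
0.13 19 [ 0.4592 -0.261   0.1299]
0.14 9 [ 0.4579 -0.2582  0.1384]
```

View pics/p1.png

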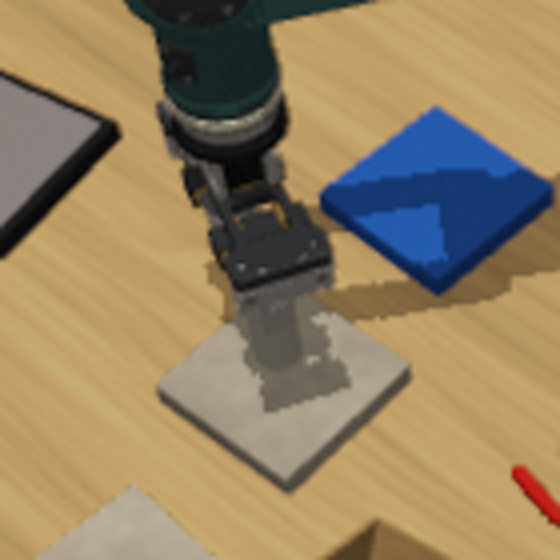

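The bottle hangs vertical over the larger grey stone (crop: bottle at about (280,340), stone centre about (285,385)). I descend, slowly at the end.

```bash
python3 -m crank '[[1,[0.001,0.001,0.008],[0,0,0]],[1,[0,0,0.006],[0,0,0]],[1,[0,0,0.004],[0,0,0]],[1,[0,0,0.002],[0,0,0]],[1,[0,0,0],[0,0,0]],[1,[0,0,0],[0,0,0]]]'
python3 -m crank '[[1,[0,0,0.001],[0,0,0]],[1,[0,0,0.001],[0,0,0]],[1,[0,0,0],[0,0,0]],[1,[0,0,0],[0,0,0]]]'; python3 q2.py
```

```text
time: 10.45
tool_pos: [0.4433, -0.2827, 0.082]
ee_rot: [3.141, 0.0, 2.704]
wrist_force: [-0.5, -0.2, -0.8]
width: 0.0353
finger_force: 30.0
time: 10.85
tool_pos: [0.4433, -0.2827, 0.08]
ee_rot: [3.141, 0.0, 2.704]
wrist_force: [-0.1, -0.8, -0.8]
width: 0.0355
finger_force: 30.0
[-1.2, 0.2, 1.5] [0.03, 0.01, -0.05]
```

```bash
python3 -m crank '[[1,[0,0,0.001],[0,0,0]],[1,[0,0,0],[0,0,0]],[1,[0,0,0],[0,0,0]]]'
python3 -m crank '[[1,[0,0,0.001],[0,0,0]],[1,[0,0,0],[0,0,0]],[1,[0,0,0],[0,0,0]]]'
```

```text
time: 11.15
tool_pos: [0.4433, -0.2826, 0.0789]
ee_rot: [3.141, -0.0, 2.704]
wrist_force: [0.9, -0.4, -1.6]
width: 0.0354
finger_force: 30.0
time: 11.45
tool_pos: [0.4432, -0.2826, 0.0779]
ee_rot: [3.141, -0.0, 2.704]
wrist_force: [-0.3, -0.2, -1.4]
width: 0.0356
finger_force: 30.0
```

```bash
python3 -m crank '[[1,[0,0,0.001],[0,0,0]],[1,[0,0,0],[0,0,0]],[1,[0,0,0],[0,0,0]]]'
python3 -m crank '[[1,[0,0,0.001],[0,0,0]],[1,[0,0,0],[0,0,0]],[1,[0,0,0],[0,0,0]]]'
```

```text
time: 11.75
tool_pos: [0.4432, -0.2826, 0.0769]
ee_rot: [3.141, -0.0, 2.704]
wrist_force: [0.4, -0.3, -1.4]
width: 0.0354
finger_force: 30.0
time: 12.05
tool_pos: [0.4434, -0.2828, 0.0764]
ee_rot: [3.141, 0.001, 2.704]
wrist_force: [0.0, 0.2, 2.0]
width: 0.0353
finger_force: 30.0
```

Contact is beginning (+2 N). I press half a millimetre more, then open slowly.

```bash
python3 -m crank '[[1,[0,0,0.0005],[0,0,0]],[1,[0,0,0],[0,0,0]],[1,[0,0,0],[0,0,0]]]'
python3 -m crank '[[0.6,[0,0,0],[0,0,0]],[0.55,[0,0,0],[0,0,0]],[0.5,[0,0,0],[0,0,0]],[0.4,[0,0,0],[0,0,0]],[0.3,[0,0,0],[0,0,0]],[0.2,[0,0,0],[0,0,0]],[0.2,[0,0,0],[0,0,0]]]'
python3 -m crank '[[0.2,[0,0,-0.01],[0,0,0]],[0.2,[0,0,-0.02],[0,0,0]],[0.2,[0,0,-0.03],[0,0,0]],[0.2,[0,0,-0.04],[0,0,0]],[0.2,[0,0,-0.04],[0,0,0]],[0.2,[0,0,-0.03],[0,0,0]],[0.2,[0,0,0],[0,0,0]],[0.2,[0,0,0],[0,0,0]]]'
python3 - <<'E'
from h import *
from bench import vision
s=vision.snapshot("scene")
h=np.c_[[[.4445,-.283,.04]],[1]]@P(s).T; u,v=(h[0,:2]/h[0,2]).astype(int)
C=cloud(s)[v-60:v+50,u-40:u+40].reshape(-1,3)
for z in np.arange(.03,.16,.01):
    m=(abs(C[:,2]-z)<.005)&(np.hypot(C[:,0]-.4445,C[:,1]+.283)<.03); 
    if m.sum()>3: print(round(z,3),m.sum(),np.round(np.median(C[m],0),4))
cv2.imwrite("pics/p2.png",np.hstack([cv2.resize(s["color"],(400,300))[...,::-1],cv2.resize(s["color"][v-60:v+45,u-70:u+70,::-1],(400,300),interpolation=cv2.INTER_CUBIC)]))
E
```

```text
time: 12.35
tool_pos: [0.4435, -0.2828, 0.0764]
ee_rot: [3.141, 0.001, 2.704]
wrist_force: [-1.5, 1.5, 5.2]
width: 0.0355
finger_force: 30.0
time: 13.05
tool_pos: [0.4433, -0.2826, 0.0754]
ee_rot: [3.141, -0.0, 2.704]
wrist_force: [0.4, -1.1, -0.7]
width: 0.0737
finger_force: 0.0
time: 13.85
tool_pos: [0.4435, -0.2829, 0.2465]
ee_rot: [-3.142, 0.002, 2.704]
wrist_force: [-0.5, 0.1, -0.7]
width: 0.0754
finger_force: 0.0
0.03 94 [ 0.4542 -0.273   0.0273]
0.04 21 [ 0.4511 -0.2697  0.0411]
0.05 25 [ 0.4557 -0.2713  0.0504]
0.06 25 [ 0.452  -0.2693  0.0595]
0.07 24 [ 0.4529 -0.2714  0.0692]
0.08 27 [ 0.4508 -0.2705  0.0789]
0.09 24 [ 0.4525 -0.2704  0.0897]
0.1 29 [ 0.4529 -0.2705  0.0994]
0.11 28 [ 0.4527 -0.2706  0.1097]
0.12 33 [ 0.4491 -0.2717  0.1216]
0.13 75 [ 0.4472 -0.2785  0.1286]
0.14 13 [ 0.4445 -0.2812  0.1389]
```

View pics/p2.png

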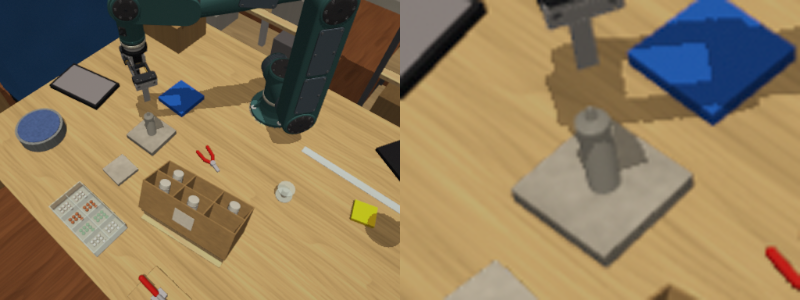

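The bottle stands free and upright on the stone (crop about (600,150)). The gripper is clear, and the four tubes, spool and cutters are in place.

```bash
python3 -c "
from bench import robot
print(robot.close_job())"
```

```text
the job is handed in; nothing more can be done
None
```

The glue bottle stands upright at about the centre of the larger grey stone; in the last picture it is clear of the gripper and the other tubes, spool and cutters look undisturbed, and I handed the job in at about 14 s, though no verdict came back.

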